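# Fit the vial block on the vortex mixer and hold it down to run

### The arm

A 6-joint arm with a two-finger parallel gripper is mounted at the origin on the work surface. World frame = base frame: x ahead of the robot, y to its left, z up, the work surface at z = 0. Lengths are in m, angles in rad, forces in N, time in s.
With the tool pointing down it reaches from about 0.25 to 0.8 m from the base axis. Payload 3.9 kg.
Tool frame: the origin (TCP) lies midway between the tips of the shut fingers; the grasp point (between the pads) lies r.tcp_to_grasp behind it (r.tcp_to_grasp is the distance from the TCP to the grasp point, in m); z points along the fingers, y is the direction in which the jaws open and shut (so a half turn about z gives the same grasp; the last joint's range is limited). The gripper opens to 85 mm and grips with 20 to 120 N. Pads are 22 mm wide; open, the fingers measure 114 mm over their backs; the gripper's body (76 mm by 85 mm) begins 54 mm behind the grasp point. The pads swing forward as they close: fully open they stand 13 mm farther back than shut.
Start: joints at [1.247, 0.26, -0.138, 1.173, 0, 1.571], TCP at [0.167, 0.498, 0.231] pointing down, gripper open.
Joint ranges: [-2.78, 2.78], [-0.83, 1.72], [-1.28, 1.37], [-1.9, 2.12], [-1.57, 1.48], [-3.14, 3.14]. Speed limits (rad/s): [2.57, 2.57, 3.14, 3.14, 3.14, 3.14].

### API

Orientations are given as [roll, pitch, yaw] about the fixed x, y, z axes, in that order (R = Rz(yaw) Ry(pitch) Rx(roll)).
In Python, from cell import r gives the robot as it stands.
- The arm moves only by the tool move_arm, never from a script. Its arguments are lists of equal length, an entry for each row: "delta_pos": the shift along the tool's x, y, z in mm, a list of three; "yaw": the turn about the tool's z in degrees. In form: {"delta_pos": [[tx, ty, tz], ...], "yaw": [yaw, ...]}. A call has 1 to 20 rows; each row shifts and turns the commanded pose from where the row before left it, along the tool's axes as they then stand; what a row does not reach is not made up. A row lasts 1/12 s, in which the tool goes at most 41.7 mm and 7.16 degrees, less where a joint would pass 70% of its speed; a pose out of reach is approached as far as the arm can. A call is refused whole if a number of a shift passes 41.7 or a number of a turn 7.16, either way. A call with a gripper value outside its range is refused whole. "claw" is the opening, from 0 (shut) to 1 (fully open), set as the call begins (left out, the last holds). The fingers move at their own pace and stop on an object; "squeeze" is the grip in N (left out, the last holds). Time passes only in rows, so rows that do not move let the fingers close. It gives the time, the measured TCP pose, the force and the opening at its end, in the units of the state.
- r.read_state(): the state, without advancing time (a new reading comes with each control period).
- r.read_camera(name): name is "side" or "top" or "wrist"; returns the picture (480x640x3 uint8, red, green, blue); there is no depth.
- r.camera_info(name): a dict with "intrinsics" (3x3 intrinsics, pixels), "rvec" (rotation vector, rad) and "tvec" (3), from world to camera coordinates, as OpenCV has them. Camera axes: x right, y down, z forward; pixel columns grow to the right and rows downward; lengths in m; the calibration is good to about 2 mm. A picture is of the moment at which its call begins: read the wrist's pose just before it. camera_info takes no time and is no camera call; for the wrist camera it gives the pose at the moment of the call.
- r.sign_off(): hands the job in, once; it reports no verdict.
The state is a dict: "t": time; "joint_positions": joint angles; "qd": joint speeds; "tau": joint torques, N m; "position": TCP position; "orientation": TCP orientation; "wrist_force": force on the tool from outside, world axes, zero at the start; "wrist_torque": the same for the moment, N m; "gripper_width": opening from 0.0 (shut) to 1.0 (fully open).
Only numpy, scipy, OpenCV 4.12 (cv2) and the standard library are available. Lean on these libraries where they do the work, as an engineer would, in place of code of your own. Each camera call takes 0.05 s, during which the arm holds its last target.

### The job

Pick up the aluminium vial block, keep it upright, and set it on the vortex mixer with its long sides parallel to the mixer's front edge, working it over the drive pin hidden beneath it until it drops fully onto the round plate. Then press the block right down against the spring of the plate, as for touch-start mixing, and finish like that: the gripper still holding the block, and the block still pressed down. Do not disturb the bottle, the pot and the loose cap nearby.

Things in the scene. Friction and masses are not known exactly. Their poses are not given: they have to be found in the camera images.
- block_center (a point): Centre, half-way up, of the loose aluminium vial block: 56 mm (x, across) by 88 mm (y, along) by 50 mm tall (z up), 0.36 to 0.56 kg, standing on the bench. White-capped vials in its wells stand 9 mm above its top, inside its outline. Grip it from above across the 56 mm width.
- block_foot (a point): Centre of the block's underside, 25 mm below block_center, same axes: the mouth of a blind round bore, 11.5 mm wide and 16 mm deep, that cannot be seen from above.
- mixer: Fixed grey bench-top vortex mixer, 205 mm deep (x) by 148 mm wide (y); origin at the bench under the middle of its housing, z up. Its low front with the sloping control panel faces its -x; its front edge runs along y. Housing top 66 mm above the bench; the dark round drive plate above it is 90 mm across, so fingers that hold the block reach over the plate and must stay above it.
- plate_center (a point): Fixed point on the motor axis, 35 mm behind the housing's middle (its +x), level with the plate's face when not pressed, 84 mm above the bench; axes as the mixer. The steel drive pin (10 mm across, bevelled to 7 mm at the tip, standing 10 mm up from the plate) is NOT here but 3 mm off, in whichever direction the motor last stopped: not told, differs each time, stays put.
- head (a joint): How far plate and pin are pressed down: 0 (up) to 0.005 m (hard stop). A spring holds them up: starts to give at about 7 N, fully down at about 13 N, block's weight (3.5 to 5.5 N) included. It also gives when the block is pressed on the pin's tip, and springs back up when the pin finds the bore.
- reagent_bottle_center (a point): Amber bottle, 86 mm across and 180 mm tall, half-way up; bystander.
- sample_pot_center (a point): White plastic pot, 64 mm across and 93 mm tall, half-way up; bystander.
- loose_cap_center (a point): Black screw cap lying on the bench, 40 mm across and 22 mm tall, half-way up; bystander.

How it is judged:
By the outcome, as a careful person would: the job done as asked, in the order asked, and still so for the second after the job is handed in, while the arm keeps its last pose, push and grip.
It also fails if it takes over 45 s, if anything falls off the work surface, if the arm or the gripper's body presses on something with over 40 N, if the wrist force passes 120 N, or if a joint passes its speed limit or range.

## Working session

There is one attempt and no reset: what is moved stays moved. The work goes in short steps, Python scripts to look and compute and a tool call to move; the robot and the scene stay as the last step left them, time stands still between calls to the robot, and variables do not carry over. Pictures are saved under pics/ and viewed, and the job is handed in when it is done.

Besides the shell and the picture viewer there is one more tool, called after "Request:" as a command line: name --pt "numbers of a row" for each row, then --argument value for the rest. move_arm: Moves the arm, as the interface text tells. Its arguments: {"type":"object","properties":{"delta_pos":{"type":"array","items":{"type":"array","items":{"type":"number"}}},"yaw":{"type":"array","items":{"type":"number"}},"claw":{"type":"number"},"squeeze":{"type":"number"}},"required":["delta_pos","yaw"]}

```bash
mkdir -p pics; ls
python3 - <<'E'
from cell import r
import cv2,numpy as np
print(r.tcp_to_grasp)
s=r.read_state()
print(s)
for n in ["top","side","wrist"]:
    i=r.camera_info(n);print(n,i)
    cv2.imwrite(f"pics/a_{n}.png",r.read_camera(n)[:,:,::-1])
E
```

```text
pics
0.0187
{'t': 0.0, 'joint_positions': array([ 1.24698185e+00,  2.60684641e-01, -1.39385315e-01,  1.17270669e+00,
        1.22213345e-06,  1.57078007e+00]), 'qd': array([-5.85693793e-04,  5.29122563e-05,  8.80393071e-04, -5.72496821e-04,
       -2.22972288e-04,  7.27852703e-04]), 'tau': array([-1.66125195e-03, -4.05676532e+01,  2.53922707e+01,  1.90070621e-02,
       -1.97801824e-04,  2.25501162e-05]), 'position': array([0.16682663, 0.49705915, 0.23045844]), 'orientation': array([-3.13961233e+00, -1.25432260e-06,  2.81779443e+00]), 'wrist_force': array([ 0.02481728,  0.97694783, -0.57343118]), 'wrist_torque': array([-0.03876431, -0.03592068, -0.00545752]), 'gripper_width': 1.0002182103244734}
top {'intrinsics': array([[453.3046521 ,   0.        , 319.70765226],
       [  0.        , 453.3046521 , 240.76716092],
       [  0.        ,   0.        ,   1.        ]]), 'rvec': array([ 2.2186484 , -2.15744643,  0.0692984 ]), 'tvec': array([-0.00612579,  0.50552865,  1.33105714])}
side {'intrinsics': array([[526.21400403,   0.        , 315.90952199],
       [  0.        , 526.21400403, 235.97422991],
       [  0.        ,   0.        ,   1.        ]]), 'rvec': array([ 2.12712563, -0.44692038,  0.20991061]), 'tvec': array([-0.44812588,  0.16762827,  1.1768043 ])}
wrist {'intrinsics': array([[415.54366141,   0.        , 321.78378716],
       [  0.        , 415.54366141, 239.79085893],
       [  0.        ,   0.        ,   1.        ]]), 'rvec': array([-2.35597128, -1.69477666, -0.23924742]), 'tvec': array([-0.52370172, -0.03688603,  0.37939838])}
```

View pics/a_top.png

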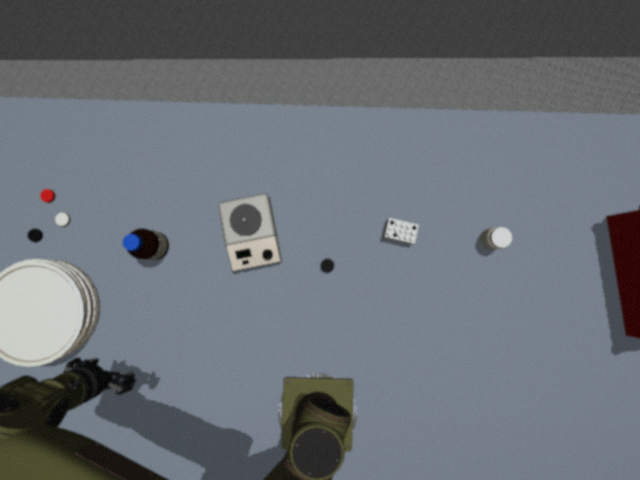

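View pics/a_side.png

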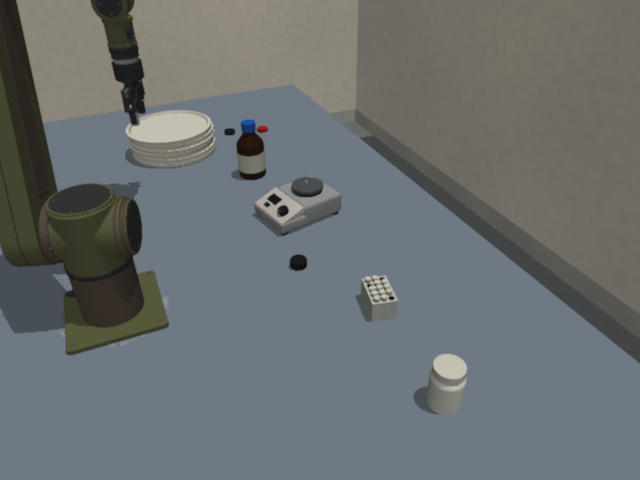

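View pics/a_wrist.png

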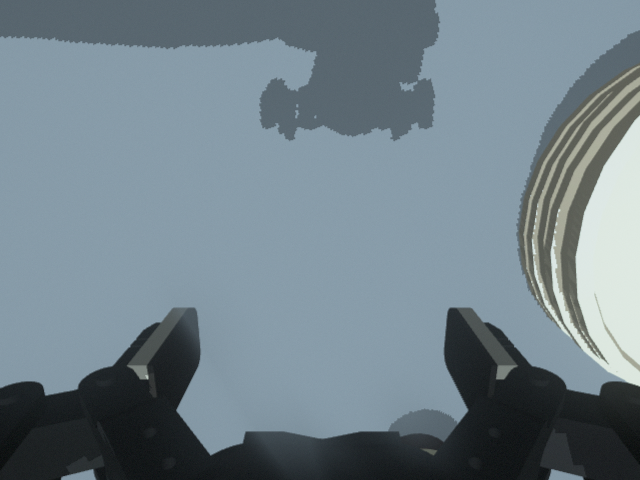

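Run:
```python
import cv2,numpy as np
im=cv2.imread("pics/a_top.png"); s=cv2.imread("pics/a_side.png")
a=cv2.resize(im[205:255,370:437],None,fx=10,fy=10,interpolation=cv2.INTER_CUBIC);cv2.imwrite("pics/b1.png",a)
a=cv2.resize(im[185:280,205:295],None,fx=6,fy=6,interpolation=cv2.INTER_CUBIC);cv2.imwrite("pics/b2.png",a)
```

```text
(no output)
```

View pics/b1.png

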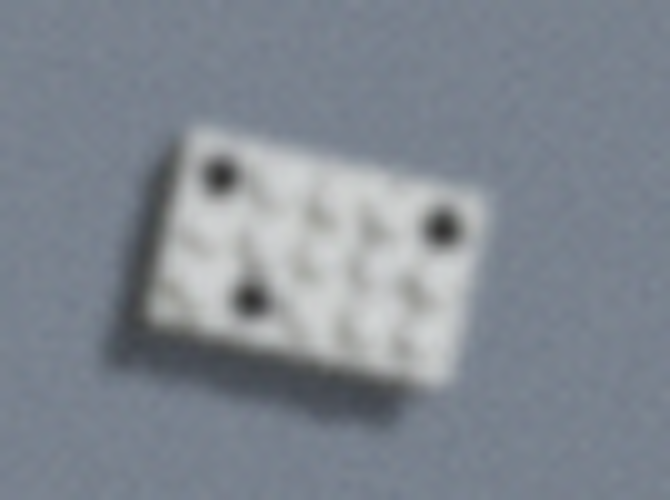

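View pics/b2.png

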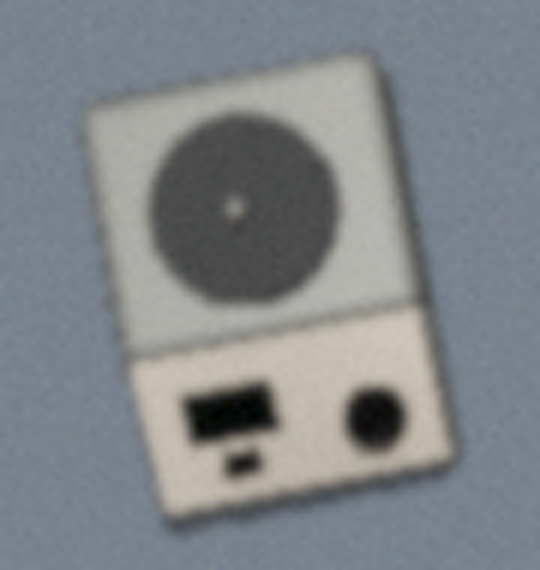

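```bash
cat > h.py <<'E'
import cv2,numpy as np
from cell import r
def cam(n):
    i=r.camera_info(n);return np.array(i["intrinsics"]),np.array(cv2.Rodrigues(np.array(i["rvec"]))[0]),np.array(i["tvec"])
def unproj(c,uv,z):
    K,R,t=c; C=-R.T@t; d=R.T@np.linalg.inv(K)@np.array([uv[0],uv[1],1.0]); return C+d*(z-C[2])/d[2]
def proj(c,P):
    K,R,t=c; p=K@(R@np.array(P)+t); return p[:2]/p[2]
E
python3 - <<'E'
from h import *
c=cam("top")
def P(x,y,ox,oy,s,z): return unproj(c,((x+.5)/s-.5+ox,(y+.5)/s-.5+oy),z)
b=[P(x,y,370,205,10,.05) for x,y in [(190,128),(490,188),(450,385),(150,320)]]
b=np.array(b);print(b.round(4),b.mean(0).round(4))
for i in range(4):
    d=b[(i+1)%4]-b[i];print("edge",np.linalg.norm(d).round(4),np.degrees(np.arctan2(d[1],d[0])).round(1))
p=P(245,208,205,185,6,.084);q=P(234,208,205,185,6,.094);print("plate",p,"pin",q,q-p)
m=np.array([P(x,y,205,185,6,.066) for x,y in [(88,105),(372,52),(425,303),(130,355)]]);print(m.round(4))
for i in range(4):
    d=m[(i+1)%4]-m[i];print("edge",np.linalg.norm(d).round(4),np.degrees(np.arctan2(d[1],d[0])).round(1))
for n,uv,z in [("bottle",(147,244),.0),("pot",(498,238),.09),("cap",(327,265),.02)]: print(n,unproj(c,uv,z))
E
```

```text
[[ 0.5771 -0.1902  0.05  ]
 [ 0.562  -0.2776  0.05  ]
 [ 0.5044 -0.2669  0.05  ]
 [ 0.5208 -0.1796  0.05  ]] [ 0.5411 -0.2286  0.05  ]
edge 0.0887 -99.8
edge 0.0586 169.4
edge 0.0888 79.3
edge 0.0573 -10.6
plate [0.55628137 0.21984036 0.084     ] pin [0.55506193 0.22330936 0.094     ] [-0.00121945  0.003469    0.01      ]
[[0.6057 0.3001 0.066 ]
 [0.6352 0.1648 0.066 ]
 [0.5151 0.1352 0.066 ]
 [0.4863 0.275  0.066 ]]
edge 0.1384 -77.7
edge 0.1237 -166.2
edge 0.1427 101.6
edge 0.1221 11.9
bottle [0.48229019 0.52687578 0.        ]
pot [ 0.52255612 -0.49274981  0.09      ]
cap [ 0.43416548 -0.01553052  0.02      ]
```

Run:
```python
from h import *
from scipy.spatial.transform import Rotation as Ro
s=r.read_state();Rt=Ro.from_euler('xyz',s["orientation"]).as_matrix()
K,R,t=cam("wrist");C=-R.T@t
print("cam in tool",Rt.T@(C-s["position"]),"axes",(Rt.T@R.T).round(3))
p=np.array(s["position"]);y=np.degrees(s["orientation"][2]);tgt=np.array([.541,-.229,.231])
# 12 rows turning 6.8 with world steps; total 24 rows
n=24;d=(tgt-p)/n*1000
for i in range(n):
    M=Ro.from_euler('xyz',[180,0,y],degrees=True).as_matrix()
    w=6.8 if 0<=i<12 else 0
    print(i,(M.T@d).round(1),w); y-=w
```

```text
cam in tool [ 0.07021819 -0.00047491 -0.14347462] axes [[ 0.    -0.96  -0.278]
 [ 1.    -0.     0.001]
 [-0.001 -0.278  0.96 ]]
0 [-24.4 -23.7  -0. ] 6.8
1 [-27.  -20.7  -0. ] 6.8
2 [-29.3 -17.3  -0. ] 6.8
3 [-31.1 -13.7  -0. ] 6.8
4 [-32.6  -9.9  -0. ] 6.8
5 [-33.5  -6.   -0. ] 6.8
6 [-34.  -2.  -0.] 6.8
7 [-34.   2.  -0.] 6.8
8 [-33.5   6.   -0. ] 6.8
9 [-32.5  10.   -0. ] 6.8
10 [-31.1  13.7  -0. ] 6.8
11 [-29.3  17.3  -0. ] 6.8
12 [-27.   20.7  -0. ] 0
13 [-27.   20.7  -0. ] 0
14 [-27.   20.7  -0. ] 0
15 [-27.   20.7  -0. ] 0
16 [-27.   20.7  -0. ] 0
17 [-27.   20.7  -0. ] 0
18 [-27.   20.7  -0. ] 0
19 [-27.   20.7  -0. ] 0
20 [-27.   20.7  -0. ] 0
21 [-27.   20.7  -0. ] 0
22 [-27.   20.7  -0. ] 0
23 [-27.   20.7  -0. ] 0
```

Request:
move_arm --pt "-24.4 -23.7 0" --pt "-27 -20.7 0" --pt "-29.3 -17.3 0" --pt "-31.1 -13.7 0" --pt "-32.6 -9.9 0" --pt "-33.5 -6 0" --pt "-34 -2 0" --pt "-34 2 0" --pt "-33.5 6 0" --pt "-32.5 10 0" --pt "-31.1 13.7 0" --pt "-29.3 17.3 0" --pt "-27 20.7 0" --pt "-27 20.7 0" --pt "-27 20.7 0" --pt "-27 20.7 0" --pt "-27 20.7 0" --pt "-27 20.7 0" --yaw '[6.8,6.8,6.8,6.8,6.8,6.8,6.8,6.8,6.8,6.8,6.8,6.8,0,0,0,0,0,0]'

```text
t: 1.65
position: [0.448, -0.0484, 0.2312]
orientation: [-3.141, -0.0, 1.393]
wrist_force: [0.2, 0.3, -0.1]
gripper_width: 1.005
```

Request:
move_arm --pt "-27 20.7 0" --pt "-27 20.7 0" --pt "-27 20.7 0" --pt "-27 20.7 0" --pt "-20 15 0" --pt "-7 5.7 0" --pt "0 0 0" --pt "0 0 0" --pt "0 0 0" --yaw '[0,0,0,0,0,0,0,0,0]'

```text
t: 2.4
position: [0.525, -0.1965, 0.2312]
orientation: [-3.14, -0.001, 1.394]
wrist_force: [0.1, 0.3, -0.2]
gripper_width: 1.001
```

Run:
```python
from h import *
s=r.read_state();print(s["position"],s["orientation"],s["t"]);
i=cam("wrist");np.savez("w1.npz",K=i[0],R=i[1],t=i[2])
cv2.imwrite("pics/c_wrist.png",r.read_camera("wrist")[:,:,::-1])
```

```text
[ 0.52495019 -0.19647784  0.23115225] [-3.14019591e+00 -7.47398000e-04  1.39448444e+00] 2.4
```

View pics/c_wrist.png

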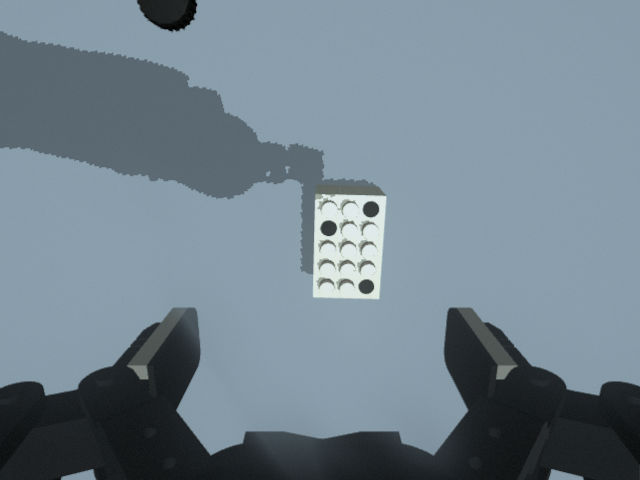

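Run:
```python
from h import *
im=cv2.imread("pics/c_wrist.png");cv2.imwrite("pics/c_crop.png",cv2.resize(im[180:310,290:400],None,fx=5,fy=5,interpolation=cv2.INTER_CUBIC))
c=cam("wrist")
b=np.array([unproj(c,uv,.05) for uv in [(316,195),(386,196),(379,299),(313,297)]])
print(b.round(4),b.mean(0).round(4))
for i in range(4):
    d=b[(i+1)%4]-b[i];print("edge",np.linalg.norm(d).round(4),np.degrees(np.arctan2(d[1],d[0])).round(1))
```

```text
[[ 0.5231 -0.1826  0.05  ]
 [ 0.5774 -0.1931  0.05  ]
 [ 0.5598 -0.2796  0.05  ]
 [ 0.505  -0.268   0.05  ]] [ 0.5413 -0.2308  0.05  ]
edge 0.0553 -10.9
edge 0.0883 -101.5
edge 0.056 168.0
edge 0.0872 78.0
```

View pics/c_crop.png

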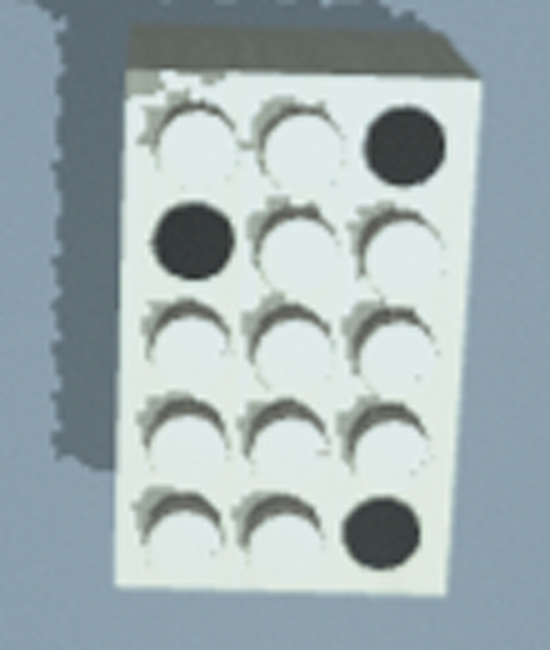

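```bash
cat >> h.py <<'E'
from scipy.spatial.transform import Rotation as Ro
def totool(target,yawdeg=None):
    s=r.read_state();M=Ro.from_euler('xyz',s["orientation"]).as_matrix()
    print("t",s["t"],"pos",np.round(s["position"],4),"ori",np.degrees(s["orientation"]).round(2),"F",np.round(s["wrist_force"],1),"w",round(s["gripper_width"],3))
    if target is not None: print("delta mm",(M.T@(np.array(target)-s["position"])*1000).round(1))
    if yawdeg is not None: print("tool yaw",round(-(yawdeg-np.degrees(s["orientation"][2])),2))
E
python3 -c "
from h import *
totool([.5413,-.2308,.1],78.4)"
```

```text
t 2.45 pos [ 0.525  -0.1963  0.2313] ori [-1.7994e+02 -3.0000e-02  7.9920e+01] F [-0.4  0.6  1.1] w 1.002
delta mm [-31.2  22.2 131.3]
tool yaw 1.52
```

Request:
move_arm --pt "-15 11 0" --pt "-16.2 11.2 0" --pt "0 0 30" --pt "0 0 35" --pt "0 0 35" --pt "0 0 31" --pt "0 0 0" --pt "0 0 0" --pt "0 0 0" --yaw '[1.5,0,0,0,0,0,0,0,0]'

```text
t: 3.2
position: [0.5427, -0.2323, 0.1023]
orientation: [3.139, 0.0, 1.368]
wrist_force: [-0.2, 0.7, 0.7]
gripper_width: 0.999
```

Run:
```python
from h import *
totool([.5413,-.2308,.012],78.4)
i=cam("wrist")
cv2.imwrite("pics/d_wrist.png",r.read_camera("wrist")[:,:,::-1])
```

```text
t 3.2 pos [ 0.5427 -0.2323  0.1023] ori [1.7987e+02 2.0000e-02 7.8410e+01] F [-0.2  0.7  0.7] w 0.999
delta mm [ 1.2 -1.9 90.3]
tool yaw 0.01
```

View pics/d_wrist.png

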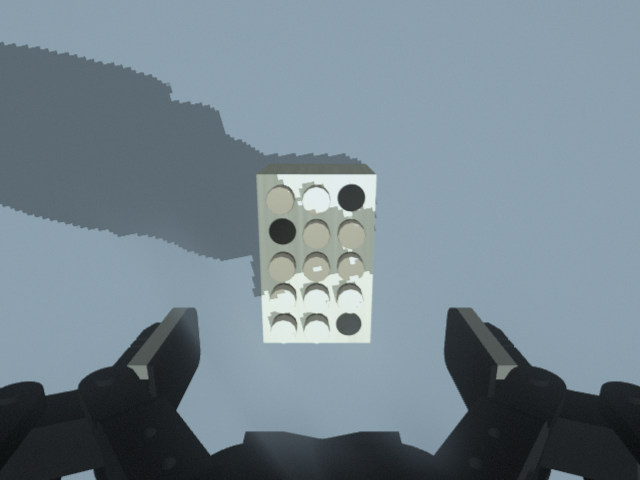

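Run:
```python
from h import *
c=cam("wrist")
b=np.array([unproj(c,uv,.05) for uv in [(257,174),(377,174),(371,343),(263,343)]])
print(b.round(4),b.mean(0).round(4))
for i in range(4):
    d=b[(i+1)%4]-b[i];print("edge",np.linalg.norm(d).round(4),np.degrees(np.arctan2(d[1],d[0])).round(1))
m=b.mean(0)
totool([m[0],m[1],.012])
```

```text
[[ 0.5234 -0.1822  0.05  ]
 [ 0.5787 -0.1936  0.05  ]
 [ 0.5608 -0.281   0.05  ]
 [ 0.5048 -0.2693  0.05  ]] [ 0.5419 -0.2315  0.05  ]
edge 0.0565 -11.6
edge 0.0892 -101.5
edge 0.0572 168.2
edge 0.0891 78.0
t 3.25 pos [ 0.5435 -0.2327  0.103 ] ori [1.7976e+02 5.0000e-02 7.8390e+01] F [-0.1 -0.5 -0.4] w 0.997
delta mm [ 1.  -2.1 91. ]
```

Request:
move_arm --pt "1 -1.7 0" --pt "0 0 30" --pt "0 0 30" --pt "0 0 20" --pt "0 0 9" --pt "0 0 0" --pt "0 0 0" --pt "0 0 0" --yaw '[0,0,0,0,0,0,0,0]'

```text
t: 3.92
position: [0.542, -0.2319, 0.0133]
orientation: [3.138, 0.001, 1.367]
wrist_force: [0.0, -0.4, -1.1]
gripper_width: 1.002
```

Request:
move_arm --pt "0 0 0" --pt "0 0 0" --pt "0 0 0" --pt "0 0 0" --pt "0 0 0" --pt "0 0 0" --pt "0 0 0" --pt "0 0 0" --pt "0 0 0" --pt "0 0 0" --yaw '[0,0,0,0,0,0,0,0,0,0]' --claw 0 --squeeze 80

```text
t: 4.75
position: [0.541, -0.2316, 0.0128]
orientation: [3.14, 0.001, 1.367]
wrist_force: [-0.1, 0.2, 6.1]
gripper_width: 0.644
```

Run:
```python
from h import *
totool(None)
cv2.imwrite("pics/e_wrist.png",r.read_camera("wrist")[:,:,::-1])
```

```text
t 4.75 pos [ 0.541  -0.2316  0.0128] ori [1.7989e+02 3.0000e-02 7.8350e+01] F [-0.1  0.2  6.1] w 0.644
```

View pics/e_wrist.png

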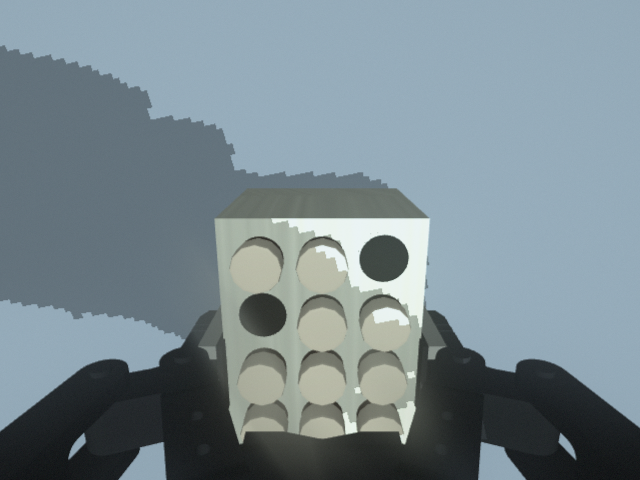

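Run:
```python
from h import *
c=cam("wrist");s=r.read_state();M=Ro.from_euler('xyz',s["orientation"]).as_matrix()
for uv in [(215,218),(429,219),(321,337)]:
    z=.05 if uv[1]<300 else .0
    P=unproj(c,uv,.05);print(P.round(4),((M.T@(P-s["position"]))*1000).round(1))
```

```text
[ 0.523  -0.1817  0.05  ] [ 45.3 -27.7 -37.3]
[ 0.5779 -0.1933  0.05  ] [ 45.   28.5 -37.2]
[ 0.5431 -0.2214  0.05  ] [ 10.4   0.1 -37.2]
```

Request:
move_arm --pt "0 0 -5" --pt "0 0 -15" --pt "0 0 -30" --pt "0 0 -35" --pt "0 0 -35" --pt "0 0 -35" --pt "0 0 -30" --pt "0 0 -25" --pt "0 0 -8" --pt "0 0 0" --pt "0 0 0" --pt "0 0 0" --yaw '[0,0,0,0,0,0,0,0,0,0,0,0]'

```text
t: 5.8
position: [0.5387, -0.2306, 0.2266]
orientation: [-3.137, -0.001, 1.367]
wrist_force: [-0.2, -0.8, -5.0]
gripper_width: 0.648
```

Run:
```python
from h import *
s=r.read_state();totool(None)
p=s["position"]; y=102.3;a=np.radians(y)
tgt=np.array([.5563,.2198,p[2]])-0.15*np.array([np.cos(a),np.sin(a),0]);print(tgt)
M=Ro.from_euler('xyz',[180,0,y],degrees=True).as_matrix()
print("after yaw",(M.T@(tgt-p)*1000))
```

```text
t 5.8 pos [ 0.5387 -0.2306  0.2266] ori [-1.7972e+02 -6.0000e-02  7.8340e+01] F [-0.2 -0.8 -5. ] w 0.648
[0.58825456 0.07324316 0.22661823]
after yaw [2.86305023e+02 1.13124678e+02 1.38537775e-14]
```

Request:
move_arm --pt "0 0 0" --pt "0 0 0" --pt "0 0 0" --pt "0 0 0" --pt "15 6 0" --pt "28 11 0" --pt "30 12 0" --pt "30 12 0" --pt "30 12 0" --pt "30 12 0" --pt "30 12 0" --pt "30 12 0" --pt "28 11 0" --pt "25 9 0" --pt "10 4 0" --pt "0 0 0" --pt "0 0 0" --pt "0 0 0" --yaw '[-4,-6,-6,-6,-2,0,0,0,0,0,0,0,0,0,0,0,0,0]'

```text
t: 7.3
position: [0.5891, 0.0712, 0.2279]
orientation: [-3.139, 0.001, 1.786]
wrist_force: [0.0, -0.1, -4.4]
gripper_width: 0.646
```

Run:
```python
from h import *
totool(None)
cv2.imwrite("pics/f_wrist.png",r.read_camera("wrist")[:,:,::-1])
```

```text
t 7.3 pos [0.5891 0.0712 0.2279] ori [-1.7982e+02  3.0000e-02  1.0231e+02] F [ 0.  -0.1 -4.4] w 0.646
```

View pics/f_wrist.png

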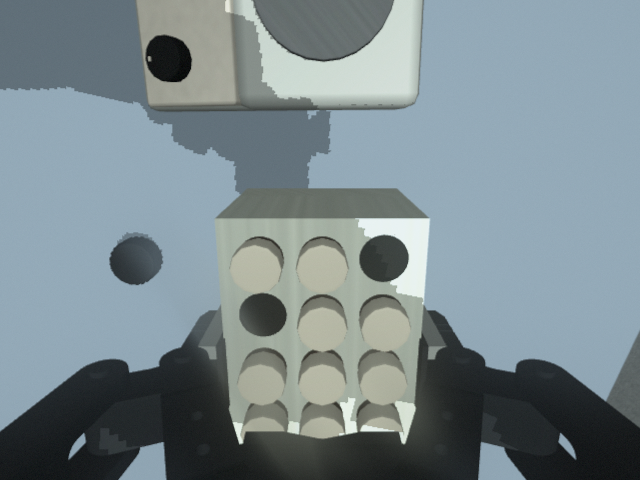

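Request:
move_arm --pt "20 0 0" --pt "30 0 0" --pt "15 0 0" --pt "0 0 0" --pt "0 0 0" --pt "0 0 0" --yaw '[0,0,0,0,0,0]'

```text
t: 7.85
position: [0.5762, 0.1343, 0.2292]
orientation: [-3.141, 0.001, 1.785]
wrist_force: [-0.8, -0.3, -5.2]
gripper_width: 0.643
```

Run:
```python
from h import *
totool(None)
i=r.read_camera("wrist")[:,:,::-1]
cv2.imwrite("pics/g_wrist.png",i)
cv2.imwrite("pics/g_crop.png",cv2.resize(i[30:220,120:440],None,fx=2.5,fy=2.5,interpolation=cv2.INTER_CUBIC))
```

```text
t 7.85 pos [0.5762 0.1343 0.2292] ori [-1.7998e+02  5.0000e-02  1.0227e+02] F [-0.8 -0.3 -5.2] w 0.643
```

View pics/g_wrist.png

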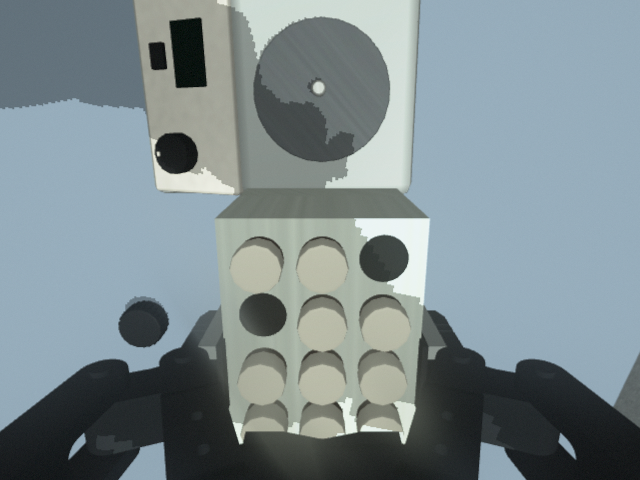

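View pics/g_crop.png

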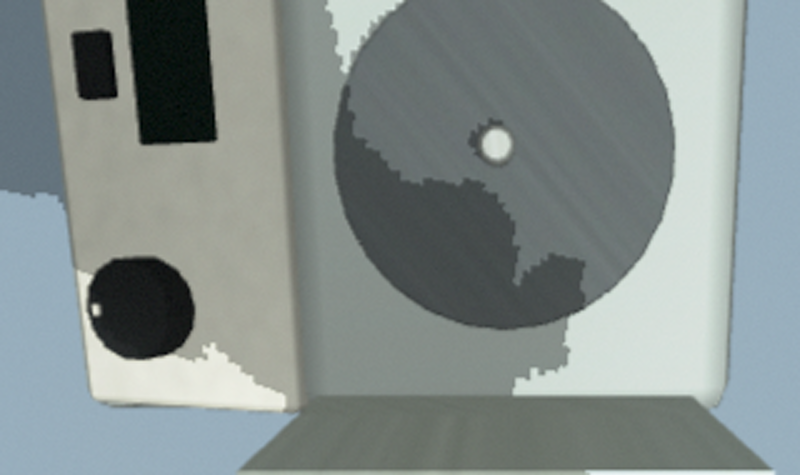

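Run:
```python
from h import *
c=cam("wrist");s=r.read_state();M=Ro.from_euler('xyz',s["orientation"]).as_matrix()
def rep(n,uv,z):
    P=unproj(c,uv,z);print(n,P.round(4),((M.T@(P-s["position"]))*1000).round(1));return P
pin=rep("pin",(318.7,87.9),.094)
pl=rep("plate",(321.7,88.7),.084)
for uv in [(253.5,89),(390,89),(322,16.5),(322,161.5)]: rep("rim",uv,.084)
a=rep("",(232.8,30),.066);b=rep("",(239.2,194),.066);d=a-b;print(np.degrees(np.arctan2(d[1],d[0])))
f=cv2.imread("pics/f_wrist.png");cv2.imwrite("pics/f_crop.png",cv2.resize(f[0:130,130:440],None,fx=2.5,fy=2.5,interpolation=cv2.INTER_CUBIC))
rep("blk",(216,218),s["position"][2]+.0372);rep("blk",(429,219),s["position"][2]+.0372)
t=cam("top")
for z in (0.0,.03):
    q=[unproj(t,((x+.5)/6-.5+205,(y+.5)/6-.5+185),z) for x,y in [(165,520),(458,460)]];d=q[0]-q[1];print("front",np.degrees(np.arctan2(d[1],d[0])),np.linalg.norm(d))
print("plate in top", (proj(t,pl)-[205,185]+.5)*6-.5,"pin",(proj(t,pin)-[205,185]+.5)*6-.5)
```

```text
pin [0.5557 0.2211 0.094 ] [ 89.2  -1.7 135.2]
plate [0.5575 0.2217 0.084 ] [ 89.4   0.2 145.2]
rim [0.5139 0.212  0.084 ] [ 89.2 -44.4 145.2]
rim [0.6012 0.231  0.084 ] [ 89.2  44.9 145.2]
rim [0.5486 0.2633 0.084 ] [132.    0.4 145.1]
rim [0.5677 0.1757 0.084 ] [ 42.4   0.4 145.2]
 [0.4912 0.2464 0.066 ] [127.7 -59.3 163.2]
 [0.5129 0.1376 0.066 ] [ 16.8 -61.2 163.2]
101.30164410824628
blk [0.5396 0.1726 0.2664] [ 45.2 -27.7 -37.2]
blk [0.5943 0.1842 0.2664] [ 44.9  28.2 -37.2]
front 103.17868815708547 0.14913664204380842
front 103.17868815708546 0.14584876975064145
plate in top [241.2568349  205.36160706] pin [238.84841176 206.8503164 ]
```

View pics/f_crop.png

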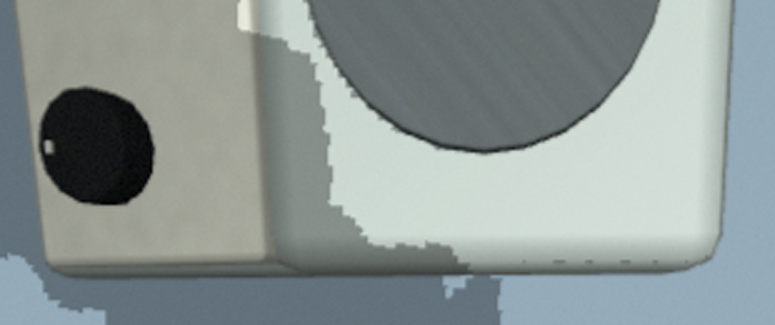

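Request:
move_arm --pt "20 0 0" --pt "30 -1 0" --pt "25 -1 0" --pt "13 0 0" --pt "0 0 0" --pt "0 0 30" --pt "0 0 35" --pt "0 0 25" --pt "0 0 15" --pt "0 0 0" --pt "0 0 0" --pt "0 0 0" --pt "0 0 0" --yaw '[0,0,0,0,0,0,0,0,0,0,0,0,0]'

```text
t: 8.98
position: [0.5571, 0.2213, 0.1263]
orientation: [3.138, -0.0, 1.786]
wrist_force: [-0.1, 0.1, -4.5]
gripper_width: 0.643
```

Run:
```python
from h import *
# bore target in world: pin; tool target = pin - R*(1.0,0.3)
a=np.radians(102.3);X=np.array([np.cos(a),np.sin(a)]);Y=np.array([np.sin(a),-np.cos(a)])
t=np.array([.5557,.2211])-X*.001-Y*.0003;print(t)
totool([t[0],t[1],.1078],102.3)
i=r.read_camera("side")[:,:,::-1]
cv2.imwrite("pics/h_side.png",cv2.resize(i[130:240,240:360],None,fx=5,fy=5,interpolation=cv2.INTER_CUBIC))
```

```text
[0.55561992 0.22005905]
t 8.9833 pos [0.5571 0.2213 0.1263] ori [ 1.7979e+02 -2.0000e-02  1.0231e+02] F [-0.1  0.1 -4.5] w 0.643
delta mm [-0.9 -1.8 18.5]
tool yaw 0.01
```

View pics/h_side.png

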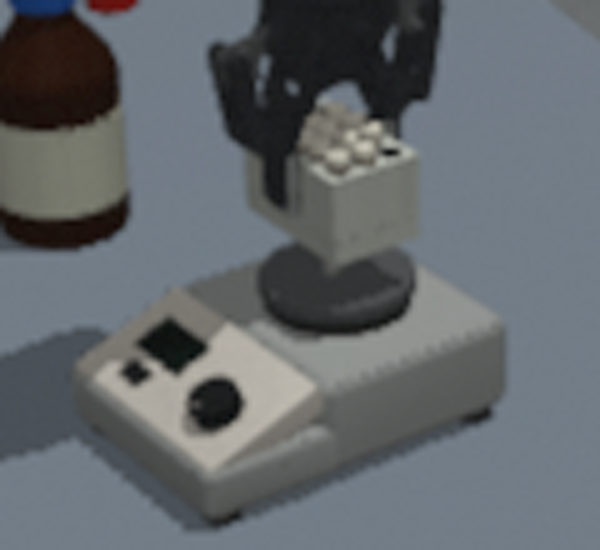

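Request:
move_arm --pt "-0.7 -1.2 5" --pt "0 0 8" --pt "0 0 0" --pt "0 0 0" --yaw '[0,0,0,0]'

```text
t: 9.37
position: [0.5535, 0.22, 0.1105]
orientation: [-3.14, 0.0, 1.786]
wrist_force: [0.1, 0.2, -5.2]
gripper_width: 0.646
```

Request:
move_arm --pt "0 0 0" --yaw '[0]'

```text
t: 9.45
position: [0.5541, 0.2203, 0.1111]
orientation: [-3.141, 0.0, 1.786]
wrist_force: [-0.5, 0.4, -4.7]
gripper_width: 0.643
```

Request:
move_arm --pt "0 0 0" --yaw '[0]'

```text
t: 9.53
position: [0.5545, 0.2204, 0.1114]
orientation: [3.141, -0.0, 1.786]
wrist_force: [0.4, -0.2, -5.0]
gripper_width: 0.643
```

Request:
move_arm --pt "0 0 0" --yaw '[0]'

```text
t: 9.62
position: [0.5545, 0.2204, 0.1115]
orientation: [3.141, -0.0, 1.786]
wrist_force: [-0.3, 0.1, -4.5]
gripper_width: 0.644
```

Request:
move_arm --pt "-0.5 1 0" --pt "0 0 2" --pt "0 0 2" --pt "0 0 0" --pt "0 0 0" --pt "0 0 0" --pt "0 0 0" --pt "0 0 0" --yaw '[0,0,0,0,0,0,0,0]'

```text
t: 10.28
position: [0.5555, 0.22, 0.1073]
orientation: [3.141, -0.0, 1.786]
wrist_force: [0.4, 0.4, -5.0]
gripper_width: 0.644
```

Request:
move_arm --pt "0 0 1" --pt "0 0 1" --pt "0 0 0" --pt "0 0 0" --pt "0 0 0" --pt "0 0 0" --yaw '[0,0,0,0,0,0]'

```text
t: 10.78
position: [0.5555, 0.22, 0.1053]
orientation: [3.142, -0.0, 1.786]
wrist_force: [-0.1, -0.1, -5.5]
gripper_width: 0.646
```

Request:
move_arm --pt "0 0 1" --pt "0 0 1" --pt "0 0 0" --pt "0 0 0" --pt "0 0 0" --pt "0 0 0" --yaw '[0,0,0,0,0,0]'

```text
t: 11.28
position: [0.5555, 0.22, 0.1033]
orientation: [3.142, 0.0, 1.786]
wrist_force: [-0.2, 0.4, -4.7]
gripper_width: 0.644
```

Request:
move_arm --pt "0 0 1" --pt "0 0 1" --pt "0 0 0" --pt "0 0 0" --pt "0 0 0" --yaw '[0,0,0,0,0]'

```text
t: 11.7
position: [0.5554, 0.22, 0.1012]
orientation: [-3.141, 0.0, 1.786]
wrist_force: [0.3, -0.3, -5.3]
gripper_width: 0.642
```

Request:
move_arm --pt "0 0 1" --pt "0 0 1" --pt "0 0 0" --pt "0 0 0" --pt "0 0 0" --yaw '[0,0,0,0,0]'

```text
t: 12.12
position: [0.5554, 0.22, 0.0993]
orientation: [-3.142, 0.0, 1.786]
wrist_force: [-0.6, 0.1, -5.3]
gripper_width: 0.65
```

Request:
move_arm --pt "0 0 1" --pt "0 0 1" --pt "0 0 0" --pt "0 0 0" --pt "0 0 0" --yaw '[0,0,0,0,0]'

```text
t: 12.53
position: [0.5554, 0.22, 0.0973]
orientation: [-3.142, -0.0, 1.786]
wrist_force: [0.4, 0.6, -5.2]
gripper_width: 0.645
```

Request:
move_arm --pt "0 0 1" --pt "0 0 0" --pt "0 0 0" --pt "0 0 0" --yaw '[0,0,0,0]'

```text
t: 12.87
position: [0.5557, 0.2201, 0.0968]
orientation: [3.141, -0.0, 1.786]
wrist_force: [-1.1, -0.1, -0.4]
gripper_width: 0.643
```

Request:
move_arm --pt "0 0 1" --pt "0 0 0" --pt "0 0 0" --pt "0 0 0" --yaw '[0,0,0,0]'

```text
t: 13.2
position: [0.5557, 0.2201, 0.0958]
orientation: [3.141, -0.0, 1.786]
wrist_force: [-1.1, 0.2, 3.6]
gripper_width: 0.648
```

Request:
move_arm --pt "0 0 1" --pt "0 0 1" --pt "0 0 0" --pt "0 0 0" --pt "0 0 0" --yaw '[0,0,0,0,0]'

```text
t: 13.62
position: [0.5557, 0.2201, 0.0937]
orientation: [3.141, -0.0, 1.786]
wrist_force: [-2.3, -0.3, 6.1]
gripper_width: 0.645
```

Request:
move_arm --pt "0 0 1" --pt "0 0 1" --pt "0 0 0" --pt "0 0 0" --pt "0 0 0" --yaw '[0,0,0,0,0]'

```text
t: 14.03
position: [0.5557, 0.2201, 0.0921]
orientation: [3.141, -0.0, 1.786]
wrist_force: [-2.5, -0.2, 7.8]
gripper_width: 0.648
```

Request:
move_arm --pt "0 0 0.5" --pt "0 0 0" --pt "0 0 0" --pt "0 0 0" --yaw '[0,0,0,0]'

```text
t: 14.37
position: [0.5557, 0.2201, 0.0918]
orientation: [3.141, -0.0, 1.786]
wrist_force: [-3.3, -1.8, 9.2]
gripper_width: 0.646
```

Request:
move_arm --pt "0 0 0.5" --pt "0 0 0.5" --pt "0 0 0" --pt "0 0 0" --pt "0 0 0" --yaw '[0,0,0,0,0]'

```text
t: 14.78
position: [0.5557, 0.2201, 0.0917]
orientation: [3.14, -0.0, 1.786]
wrist_force: [-4.8, -1.5, 14.3]
gripper_width: 0.644
```

Request:
move_arm --pt "0 0 0.5" --pt "0 0 0" --pt "0 0 0" --pt "0 0 0" --pt "0 0 0" --pt "0 0 0" --yaw '[0,0,0,0,0,0]'

```text
t: 15.28
position: [0.5557, 0.2201, 0.0917]
orientation: [3.14, -0.0, 1.786]
wrist_force: [-4.7, -1.2, 17.0]
gripper_width: 0.648
```

Run:
```python
from h import *
totool(None)
i=r.read_camera("side")[:,:,::-1]
cv2.imwrite("pics/k_side.png",cv2.resize(i[130:240,240:360],None,fx=5,fy=5,interpolation=cv2.INTER_CUBIC))
cv2.imwrite("pics/k_wrist.png",r.read_camera("wrist")[:,:,::-1])
i=r.read_camera("top")[:,:,::-1]
cv2.imwrite("pics/k_top.png",cv2.resize(i[185:280,205:295],None,fx=6,fy=6,interpolation=cv2.INTER_CUBIC))
```

```text
t 15.2833 pos [0.5557 0.2201 0.0917] ori [ 1.7989e+02 -2.0000e-02  1.0235e+02] F [-4.7 -1.2 17. ] w 0.648
```

View pics/k_side.png

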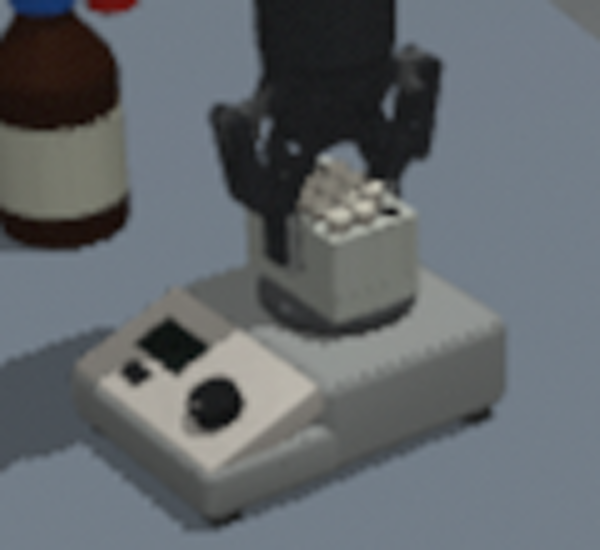

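View pics/k_wrist.png

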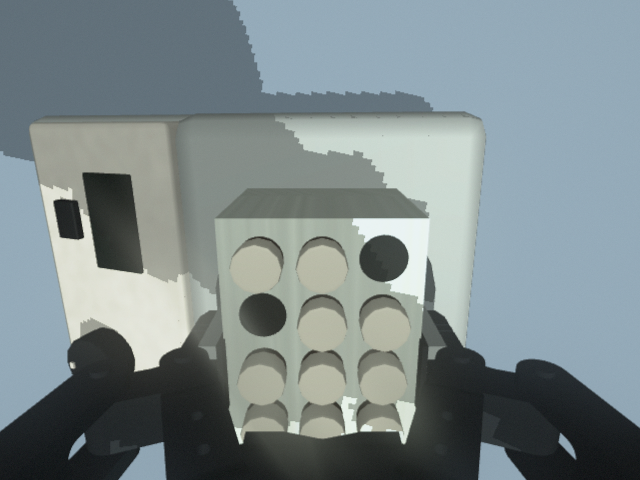

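View pics/k_top.png

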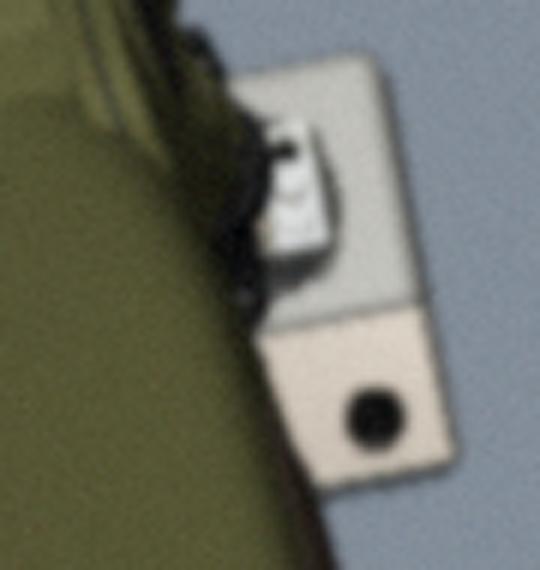

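Run:
```python
from h import *
f=cv2.imread("pics/k_wrist.png");cv2.imwrite("pics/k_c1.png",cv2.resize(f[100:180,20:500],(800,400),interpolation=cv2.INTER_CUBIC))
```

```text
(no output)
```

View pics/k_c1.png

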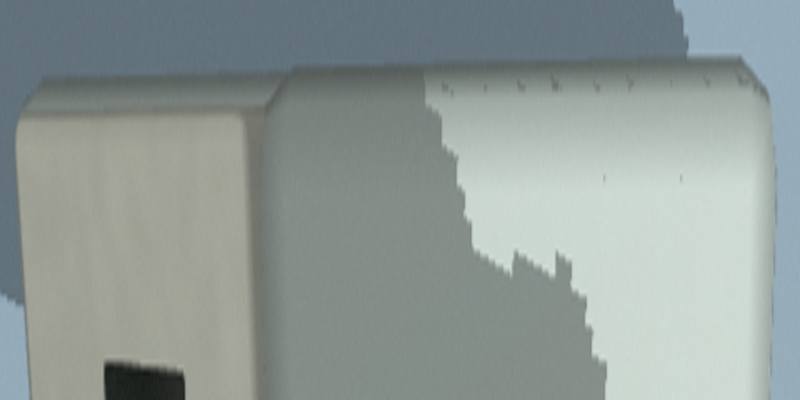

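Run:
```python
from h import *
i=r.read_camera("side")[:,:,::-1].astype(int);a=cv2.imread("pics/a_side.png").astype(int)
d=np.abs(i-a).mean(2)
for n,(x0,x1,y0,y1) in dict(bottle=(232,270,118,182),cap=(286,312,252,272),pot=(424,472,350,416)).items(): print(n,d[y0:y1,x0:x1].mean().round(2))
totool(None)
r.sign_off()
```

```text
bottle 2.84
cap 2.67
pot 4.14
t 15.4833 pos [0.5557 0.2201 0.0917] ori [ 1.7990e+02 -2.0000e-02  1.0235e+02] F [-5.6 -1.2 17.1] w 0.645
the job is handed in; nothing more can be done
```

The vial block is on the mixer over the drive pin and pressed to the plate's hard stop. The gripper still holds it, and I handed the job in at 15.5 s.

I gripped the block across its 56 mm width and carried it upright to the mixer. I found the pin in the wrist picture, about 2.8 mm off the plate's centre. The block went straight over it with no force felt on the tip, so no searching was needed.

**Last checks:**
- **Seating and press:** The block touched the plate at the height I expected (tool at 0.0968 m). It then went down 5.1 mm to a firm stop at 0.0917 m. The arm pushes with about 17 N, plus about 5 N of block weight. There is also a steady sideways force of 5–6 N, probably the bore resting against the pin.
- **Grip and tilt:** The block had not moved in the gripper in the wrist pictures. The tool is within about 0.1° of vertical.
- **Alignment:** The long sides are parallel to the mixer's front edge to about 1°. My readings of the mixer's direction disagreed, from 101.3° to 103.8°. The tool is at 102.35°.
- **Bystanders:** The side camera showed only small picture differences at the bottle, cap and pot compared with the start. The pot differed most; I did not measure it further, but the arm stayed well away from it.

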